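Open the push-and-turn cap of the safety can

TASK

Get the blue cleaner can ready for use: push its yellow child-resistant cap down against the spring and, keeping it down, turn it counter-clockwise until its red pointer has gone from the red mark to the green mark on the can, then lift the cap off. Set the cap down in the aluminium drip tray, right way up and flat on the tray's floor, without dropping it, and let go of it. Leave the other things on the table where they are.

Things in the scene. Friction and masses are not known exactly. Their poses are not given: they have to be found in the camera images.
- can: blue round can, 84 mm across, strapped to a 116 mm square steel plate bolted to the table: it cannot move. Origin on the can's axis at table height, z up. Shoulder 105 mm up, with a red mark on the -x side and a green mark 60 degrees counter-clockwise of it seen from above. The neck inside the cap is 48 mm across, ends 136 mm up and has three cleats that hold the cap
- valve (a joint): sprung brass valve in the neck that pushes the cap up; m, grows as it is pressed: 0 with the cap locked, -0.005 with the cap off. It pushes with 4 N at 0 and 800 N/m more, so about 9 N with the cap 6 mm down; hard stop at 8 mm
- cap: yellow hollow round cap, 70 mm across, 32 mm high, about 120 g. Origin on its axis at the lower rim, z up; a red pointer on its -x side. Starts locked on the can, axes along the can's, origin 116 mm above the table. Push it down more than 4 mm (best 6) to pass the ratchet and keep it down while turning; from 45 to 85 degrees counter-clockwise it comes straight up. Locked, it has 4 degrees of play
- cap_top (a point): centre of the cap's flat top, 32 mm above the cap's origin, under the black finger bar that stands on it. The bar is 52 mm long (x), 16 mm wide (y) and 24 mm high; the flat top beside it is clear, 27 mm wide at the middle, so that fingertips holding the bar can also push on it
- green_mark (a point): the green mark on the edge of the can's shoulder, 39 mm from the can's axis, 105 mm up: where the red pointer of the cap must be turned to
- tray: shallow aluminium drip tray fixed to the table, 125 mm along x, 155 mm along y outside, walls 3 mm thick, rim 14 mm above the table, floor 3 mm above the table. Origin under its centre at table height
- brush: cleaning brush with wooden handle, 158 mm, lying near the front edge. Bystander; to be left alone
- driver_red: red screwdriver, 176 mm, lying at the front left. Bystander; to be left alone
- crimp_pliers: blue-handled pliers, 202 mm, lying between the can and the tray, about 17 mm high. Bystander; to be left alone
- oil_bottle: small cream drip-oil bottle with a red nozzle, 120 mm tall, standing at the right. Bystander; to be left alone
- cup_flags: blue cup of terminals, 73 mm wide, 34 mm tall, standing at the left. Bystander; to be left alone
- spanner_10: steel spanner, 138 mm, lying at the right. Bystander; to be left alone
- tape_2: roll of tan tape, 94 mm wide, lying at the front left. Bystander; to be left alone
Things that resemble listed ones, but are neither listed nor needed, are in the scene too. Of the things that look like the cap, the larger one is meant.

How it is judged:
By the outcome, as a careful person would: the job done as asked, in the order asked, and still so for the second after the job is handed in, with the robot touching nothing.
It also fails if it takes over 48 s, if anything falls off the work surface, if the arm or the gripper's body presses on something with over 40 N, if the wrist force passes 120 N, or if a joint passes its speed limit or range.

ROBOT

A 6-joint arm with a two-finger parallel gripper is mounted at the origin on a cart in front of the work surface, level with it; the furniture and walls round the work are solid. World frame = base frame: x ahead of the robot, y to its left, z up, the work surface at z = 0. Lengths are in m, angles in degrees, forces in N, time in s.
With the tool pointing down it reaches from about 0.3 to 0.875 m from the base axis. Payload 6.4 kg.
Tool frame: the origin (TCP) lies at the very end of the fingers, on their centre line; the grasp point (between the pads) lies 19 mm behind it (r.pinch_z is the distance from the TCP to the grasp point, in m); z points along the fingers, y is the line along which they close (so a half turn about z gives the same grasp; the last joint's range is limited). The gripper opens to 85 mm and grips with 20 to 120 N. Pads are 22 mm wide; open, the fingers measure 114 mm over their backs; the gripper's body (76 mm by 85 mm) begins 54 mm behind the grasp point. The pads swing forward as they close: fully open they stand 13 mm farther back than shut.
Start: joints at [60.315, 10.359, 92.074, -0, 77.567, -11.82], TCP at [0.176, 0.547, 0.231] pointing down, gripper open.
Joint ranges: [-171.53, 171.53], [-51.25, 118.39], [17.06, 147.69], [-65.23, 245.23], [0, 150.52], [-178.68, 178.68]. Speed limits (degrees/s): [147.25, 147.25, 172.46, 180, 180, 180].

INTERFACE

Orientations are given as [roll, pitch, yaw] about the fixed x, y, z axes, in that order (R = Rz(yaw) Ry(pitch) Rx(roll)).
In Python, from cell import state, vision, r gives the robot as it stands.
- The arm moves only by the tool play_rows, never from a script. Its argument "plan" is a list of rows, each a list of 7 numbers: the shift along the tool's x, y, z in m, then the turn, a rotation vector about the tool's x, y, z in rad, then the closure in counts, from 0 (fully open) to 255 (shut). In form: [[x, y, z, rx, ry, rz, claw], ...]. A call has 1 to 12 rows; each row is the pose to reach, as a shift and turn from the pose commanded when the call began, along the tool's axes at that moment; what a row does not reach only later rows make up. A row lasts 1/12 s, in which the tool goes at most 41.7 mm and 7.16 degrees, less where a joint would pass 70% of its speed; a pose out of reach is approached as far as the arm can. A call with a gripper value outside its range is refused whole. The fingers move at their own pace and stop on an object; the grip force is fixed at half the most. Time passes only in rows, so rows that repeat a pose let the fingers close. It gives the time, the measured TCP pose, the force, the opening and the grip force at its end, in the units of the state.
- state(): the state, without advancing time (a new reading comes with each control period).
- vision.camera(name): name is "scene" or "top" or "wrist"; returns the picture (384x512x3 uint8, blue, green, red); there is no depth.
- vision.camera_model(name): a dict with "fx", "fy", "cx", "cy" (pixels), "R" (3x3) and "t" (3): a world point X has camera coordinates R X + t. Camera axes: x right, y down, z forward; pixel columns grow to the right and rows downward; lengths in m; the calibration is good to about 2 mm. The wrist camera is an equidistant fisheye: a pixel r from the principal point sees the ray r / f radians off the axis. A picture is of the moment at which its call begins: read the wrist's pose just before it. camera_model takes no time and is no camera call; for the wrist camera it gives the pose at the moment of the call.
- r.sign_off(): hands the job in; it is judged then, once.
The state is a dict: "clock": time; "joint_pos": joint angles; "joint_velocities": joint speeds; "joint_torque": joint torques, N m; "tcp_pos": TCP position; "tcp_rot": TCP orientation; "ft_force": force on the tool from outside, world axes, zero at the start; "torque": the same for the moment, N m; "opening": finger opening in m; "finger_force": force on a finger pad.
Only numpy, scipy, OpenCV 4.12 (cv2) and the standard library are available. Lean on these libraries where they do the work, as an engineer would, in place of code of your own. Each camera call takes 0.05 s, during which the arm holds its last target. There are 200 camera calls.

## Working session

There is one attempt and no reset: what is moved stays moved. The work goes in short steps, Python scripts to look and compute and a tool call to move; the robot and the scene stay as the last step left them, time stands still between calls to the robot, and variables do not carry over. Pictures are saved under pics/ and viewed, at most 10 in all, crops included, and the job is handed in when it is done.

Besides the shell and the picture viewer there is one more tool, called after "Request:" by a JSON object that holds its "fn" and its "kwargs". play_rows: Moves the arm, as the interface text tells. Its arguments: {"type":"object","properties":{"plan":{"type":"array"}},"required":["plan"]}

```bash
ls; mkdir -p pics
python3 - <<'E'
from cell import state, vision, r
import cv2
s=state(); print(s); print(r.pinch_z)
for n in("scene","top"):
    cv2.imwrite(f"pics/{n}0.png",vision.camera(n)); m=vision.camera_model(n); print(n,m)
E
```

```text
pics
{'clock': 0.0, 'joint_pos': array([ 6.03162364e+01,  1.04028217e+01,  9.21310503e+01, -6.09063117e-07,
        7.75657716e+01, -1.18192203e+01]), 'joint_velocities': array([-0.04706676, -0.03083332, -0.08405636, -0.08502449, -0.09043445,
        0.00013111]), 'joint_torque': array([-1.69969815e-03, -4.44874299e+01, -3.51335299e+01, -4.39744817e-04,
        9.05485213e-03, -2.12524935e-05]), 'tcp_pos': array([0.17609366, 0.54680611, 0.23038014]), 'tcp_rot': array([-1.79902469e+02, -2.04088450e-02,  1.62135439e+02]), 'ft_force': array([-0.58832962, -0.06655345,  0.08018901]), 'torque': array([ 0.01651712, -0.05738194,  0.01644413]), 'finger_force': 0.0, 'opening': 0.08549227655615}
0.0187
scene {'fx': 497.09876609133795, 'fy': 497.09876609133795, 'cx': 252.02505548358982, 'cy': 199.36451032209018, 'R': array([[ 0.570292  , -0.82136688,  0.01111193],
       [-0.32775979, -0.23993263, -0.91378655],
       [ 0.75322012,  0.51748312, -0.4060427 ]]), 't': array([-0.26352837,  0.26552327,  1.57766028])}
top {'fx': 447.5504548565265, 'fy': 447.5504548565265, 'cx': 253.46579162583674, 'cy': 182.8225458026507, 'R': array([[-0.01780777, -0.9996893 , -0.01744102],
       [-0.98842293,  0.02023048, -0.150369  ],
       [ 0.15067512,  0.01456137, -0.98847609]]), 't': array([0.04101285, 0.49197004, 1.61931764])}
```

View pics/top0.png

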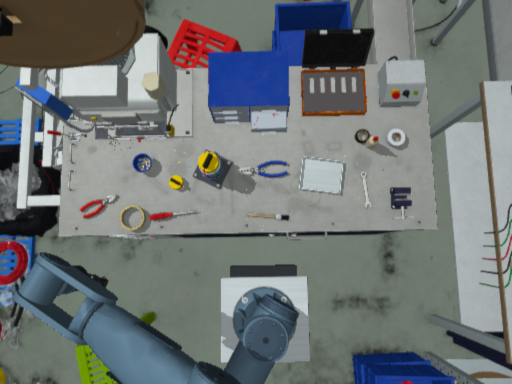

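View pics/scene0.png

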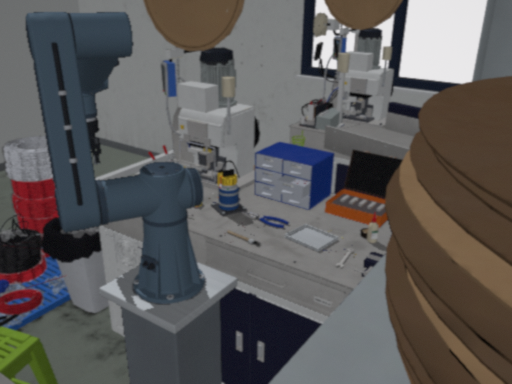

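The top view shows two cap-like yellow things. One is the larger cap at (209,161), on the blue can with its square plate. The other is a smaller yellow one at (177,183), lying on the table. The tape roll at (132,218) is tan. The larger cap on the can fits the description. The tray is at (322,175), with the pliers at (265,170) between can and tray. I'll measure these and check the choice in a crop.

```bash
cat > h.py <<'E'
import numpy as np, cv2
from cell import state, vision, r
from scipy.spatial.transform import Rotation as Ro
def ray(m,u,v,fish=False):
    x=np.array([(u-m['cx'])/m['fx'],(v-m['cy'])/m['fy']])
    if fish:
        th=np.hypot(*x); d=np.r_[x/th*np.sin(th),np.cos(th)] if th>1e-9 else np.array([0,0,1.])
    else: d=np.r_[x,1]
    R=np.array(m['R']); return -R.T@m['t'], R.T@d
def onz(m,u,v,z,fish=False):
    o,d=ray(m,u,v,fish); return o+d*(z-o[2])/d[2]
def proj(m,X,fish=False):
    c=np.array(m['R'])@X+m['t']
    if fish:
        th=np.arctan2(np.hypot(c[0],c[1]),c[2]); q=c[:2]/np.hypot(c[0],c[1])*th
    else: q=c[:2]/c[2]
    return q*[m['fx'],m['fy']]+[m['cx'],m['cy']]
def blobs(mask,amin):
    n,l,s,c=cv2.connectedComponentsWithStats(mask.astype(np.uint8))
    return [(s[i],c[i],l==i) for i in range(1,n) if s[i][4]>=amin]
E
python3 - <<'E'
from h import *
im=cv2.imread('pics/top0.png'); m=vision.camera_model('top')
hsv=cv2.cvtColor(im,cv2.COLOR_BGR2HSV)
y=(hsv[...,0]>20)&(hsv[...,0]<33)&(hsv[...,1]>170)&(hsv[...,2]>120)
for s,c,_ in blobs(y,20): print('yellow',s,c,onz(m,*c,.148))
for z,p in((.148,(209,161)),(0.014,(322,175))): print(onz(m,*p,z))
for p in((303,157),(344,158),(342,193),(301,192)): print('tray',onz(m,*p,.014))
c=im[130:240,130:380]; cv2.imwrite('pics/c1.png',cv2.resize(c,None,fx=3.2,fy=3.2,interpolation=cv2.INTER_CUBIC))
E
```

```text
yellow [198 152  21  20 224] [208.29910714 161.79017857] [0.55314966 0.1859807  0.148     ]
yellow [172 176  11   9  53] [177.79245283 178.77358491] [0.49540026 0.29210441 0.148     ]
yellow [169 180  12   9  58] [173.81034483 184.82758621] [0.47445456 0.30576366 0.148     ]
[0.55590303 0.18352696 0.148     ]
[ 0.52069756 -0.22593422  0.014     ]
tray [ 0.59117011 -0.157105    0.014     ]
tray [ 0.58400035 -0.3113804   0.014     ]
tray [ 0.4511117 -0.2975411  0.014    ]
tray [ 0.45793848 -0.14505286  0.014     ]
```

View pics/c1.png

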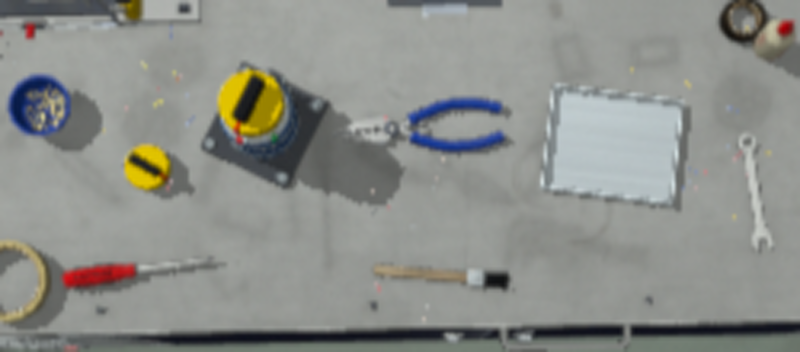

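The crop confirms it: the larger cap is on the can at about (0.553, 0.184). Its bar lies along about -30° with the red pointer at the lower left, and the green mark is at crop (272,140). The tray centre is at about (0.521, -0.227). Next I hover over the cap.

```bash
cat >> h.py <<'E'
def go(p,yaw,s=None):
    s=s or state(); R=Ro.from_euler('xyz',s['tcp_rot'],degrees=True)
    T=Ro.from_euler('xyz',[180,0,yaw],degrees=True)
    print('shift',np.round(R.inv().apply(np.array(p)-s['tcp_pos']),4),'rot',np.round((R.inv()*T).as_rotvec(),4))
E
python3 -c "
from h import *
go([.535,.184,.26],150)"
```

```text
shift [-0.4529 -0.2353 -0.0293] rot [-1.600e-03 -1.000e-04  2.118e-01]
```

Request:
{"fn": "play_rows", "kwargs": {"plan": [[-0.01, -0.005, -0.005, 0, 0, 0.01, 0], [-0.03, -0.016, -0.01, 0, 0, 0.03, 0], [-0.06, -0.031, -0.015, 0, 0, 0.06, 0], [-0.095, -0.049, -0.02, 0, 0, 0.08, 0], [-0.13, -0.068, -0.025, 0, 0, 0.1, 0], [-0.165, -0.086, -0.029, 0, 0, 0.12, 0], [-0.2, -0.104, -0.029, 0, 0, 0.14, 0], [-0.235, -0.122, -0.029, 0, 0, 0.16, 0], [-0.27, -0.14, -0.029, 0, 0, 0.18, 0], [-0.305, -0.158, -0.029, 0, 0, 0.2, 0], [-0.34, -0.177, -0.029, 0, 0, 0.21, 0], [-0.375, -0.195, -0.029, 0, 0, 0.212, 0]]}}

```text
clock: 1.1
tcp_pos: [0.4745, 0.2442, 0.2607]
tcp_rot: [-180.0, 0.0, 149.9]
ft_force: [0.6, 0.9, -0.1]
opening: 0.0855
finger_force: 0.0
```

Request:
{"fn": "play_rows", "kwargs": {"plan": [[-0.03, -0.02, 0, 0, 0, 0, 60], [-0.05, -0.03, 0, 0, 0, 0, 60], [-0.065, -0.04, 0, 0, 0, 0, 60], [-0.072, -0.055, 0, 0, 0, 0, 60], [-0.072, -0.055, 0, 0, 0, 0, 60]]}}

```text
clock: 1.52
tcp_pos: [0.5086, 0.1597, 0.2602]
tcp_rot: [-179.9, 0.0, 149.8]
ft_force: [-0.2, 1.5, 0.2]
opening: 0.0654
finger_force: 0.0
```

Run:
```python
from h import *
import pickle
s=state(); m=vision.camera_model('wrist'); im=vision.camera('wrist')
print(s['clock'],s['tcp_pos'],s['tcp_rot'],s['opening'],s['joint_pos'])
pickle.dump((s,m),open('w1.pkl','wb')); cv2.imwrite('pics/w1.png',im)
go([.535,.184,.26],150); print({k:np.round(v,3) for k,v in m.items()})
```

```text
1.5167 [0.50862638 0.15966371 0.26022412] [-1.79913504e+02  8.07601138e-03  1.49776578e+02] 0.06535916542575118 [ 4.70784109e+00  3.62881940e+00  9.61447132e+01 -7.66398543e-02
  8.02693821e+01 -5.50557490e+01]
shift [-0.0115  0.0331  0.0003] rot [-0.0004 -0.0002 -0.0035]
{'fx': np.float64(297.319), 'fy': np.float64(297.319), 'cx': np.float64(251.949), 'cy': np.float64(190.255), 'R': array([[ 0.504,  0.864, -0.001],
       [ 0.825, -0.481,  0.296],
       [ 0.256, -0.15 , -0.955]]), 't': array([-0.394, -0.39 ,  0.301])}
```

View pics/w1.png

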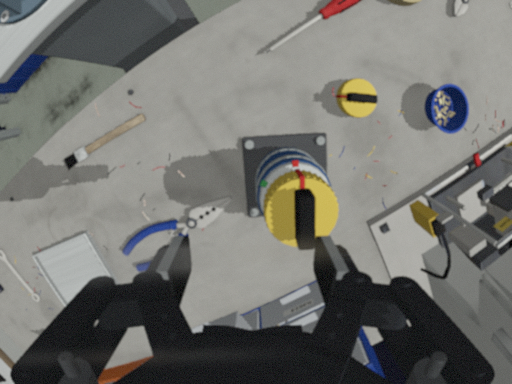

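The wrist view shows the cap at (302,208) on the can. The bar runs from (305,190) to (306,248), the pointer is at (301,180), the red mark at (295,163) and the green mark at (264,183). I'll fit the disc and the direction.

Run:
```python
from h import *
import pickle
s,m=pickle.load(open('w1.pkl','rb')); im=cv2.imread('pics/w1.png')
print('cam',-m['R'].T@m['t'])
hsv=cv2.cvtColor(im,cv2.COLOR_BGR2HSV)
y=(hsv[...,0]>18)&(hsv[...,0]<34)&(hsv[...,1]>140)&(hsv[...,2]>90)
b=[q for q in blobs(y,1500) ][0]; print(b[:2])
cn=max(cv2.findContours(b[2].astype(np.uint8),0,1)[0],key=len)
h=cv2.convexHull(cn)[:,0]
P=np.array([onz(m,u,v,.148,True)[:2] for u,v in h])
(c,rad)=cv2.minEnclosingCircle(P.astype(np.float32)); print('enc',c,rad)
d=np.hypot(*(P-c).T); 
for p,u,q in zip(P,h,d): print(u,p.round(4),round(q,4))
hm=np.zeros(y.shape,np.uint8); cv2.fillConvexPoly(hm,h,1)
k=(hsv[...,2]<60)&(hm>0)
for st,ct,_ in blobs(k,100): print('bar',st,ct,onz(m,*ct,.165,True))
g=(hsv[...,0]>45)&(hsv[...,0]<80)&(hsv[...,1]>120)&(hsv[...,2]>60)
rd=((hsv[...,0]<8)|(hsv[...,0]>172))&(hsv[...,1]>150)&(hsv[...,2]>70)
for n,k in(('g',g),('r',rd)):
  for st,ct,_ in blobs(k,6):
    if 240<ct[0]<340 and 140<ct[1]<260: print(n,st,ct,onz(m,*ct,.105,True),onz(m,*ct,.148,True))
cv2.imwrite('pics/c2.png',cv2.resize(im[125:265,225:365],None,fx=4,fy=4,interpolation=cv2.INTER_CUBIC))
```

```text
cam [0.44334817 0.19826393 0.40239586]
(array([ 265,  172,   35,   71, 1753], dtype=int32), array([282.22532801, 206.41871078]))
enc (0.5461053848266602, 0.18274186551570892) 0.03491715341806412
[295 172] [0.516  0.1999] 0.0346
[297 175] [0.5193 0.2001] 0.0319
[298 177] [0.5214 0.2   ] 0.0301
[299 180] [0.5243 0.1995] 0.0275
[299 188] [0.531  0.1961] 0.0202
[296 242] [0.578  0.1687] 0.0348
[295 242] [0.5775 0.1679] 0.0347
[286 241] [0.572  0.1609] 0.0338
[282 240] [0.569  0.1581] 0.0337
[277 237] [0.5637 0.1555] 0.0324
[274 234] [0.5595 0.1545] 0.0312
[268 226] [0.5493 0.1537] 0.0292
[266 220] [0.543  0.1551] 0.0279
[265 216] [0.539  0.1562] 0.0274
[265 200] [0.5254 0.1639] 0.028
[266 195] [0.5217 0.167 ] 0.029
[268 190] [0.5185 0.1709] 0.0301
[271 185] [0.5158 0.1755] 0.0312
[276 180] [0.514  0.1816] 0.0322
[280 177] [0.5133 0.186 ] 0.0329
[285 174] [0.5132 0.1912] 0.034
[291 172] [0.5142 0.1967] 0.0348
bar [295 190   5  48 146] [296.67808219 208.30136986] [0.54027943 0.18606075 0.165     ]
g [260 180   6   6  27] [262.59259259 182.81481481] [0.52151825 0.16525664 0.105     ] [0.51021576 0.17002911 0.148     ]
r [292 160   6   6  30] [294.83333333 162.36666667] [0.5192173  0.20479395 0.105     ] [0.5082475  0.20384978 0.148     ]
r [296 170   8  19  65] [300.83076923 178.73846154] [0.53777726 0.2020714  0.105     ] [0.52412391 0.20152088 0.148     ]
```

View pics/c2.png

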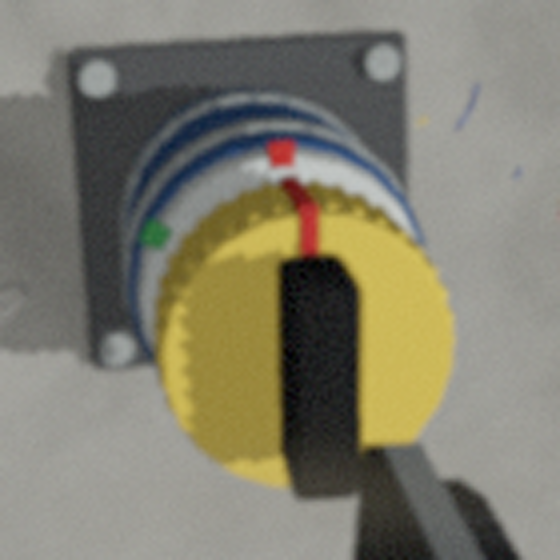

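The crop shows the red mark at crop (281,152), the green mark at (155,233), and the pointer in line with the bar. I'll fit the top rim and the bar direction from these edges.

Run:
```python
from h import *
import pickle
from scipy.optimize import least_squares
s,m=pickle.load(open('w1.pkl','rb'))
f=lambda x,y,z: onz(m,225+(x+.5)/4-.5,125+(y+.5)/4-.5,z,True)
C=[(440,270),(455,330),(447,390),(250,482),(200,440),(300,205),(365,218),(230,232),(178,345)]
P=np.array([f(*c,.148)[:2] for c in C])
q=least_squares(lambda c:np.hypot(*(P-c).T)-.035,[.55,.186],loss='soft_l1',f_scale=.001); print(q.x,(q.fun*1e3).round(1))
for n,a,b,z in(('ptr',(308,210),(311,255),.148),('bar top right edge',(359,290),(359,470),.172),('bar top left edge',(283,262),(283,460),.172)):
    A,B=f(*a,z),f(*b,z); print(n,A,B,np.degrees(np.arctan2(*(B-A)[1::-1])))
g,rd=f(155,233,.105)[:2],f(281,152,.105)[:2]
mid=(g+rd)/2; d=g-rd; n=np.array([-d[1],d[0]])/np.hypot(*d); c=mid+n*.0338; print('marks',g,rd,np.hypot(*d),c,np.degrees(np.arctan2(*(c-rd)[::-1])))
```

```text
[0.5542732  0.18824692] [ 0.1 -0.8 -0.1  1.2 -0.9  0.7 -1.   0.6 -3.3]
ptr [0.52316295 0.20283952 0.148     ] [0.5328228  0.19857771 0.148     ] -23.806508048541705
bar top right edge [0.53624506 0.20385531 0.172     ] [0.57402877 0.18552795 0.172     ] -25.876163196470742
bar top left edge [0.5227817  0.19282933 0.172     ] [0.56290549 0.17210942 0.172     ] -27.311821441482685
marks [0.52198449 0.16592824] [0.51947814 0.20470283] 0.038855515502804194 [0.55446092 0.18749578] -26.1912806397967
```

```bash
python3 -c "
from h import *
go([.5544,.1877,.2],154);go([.5544,.1877,.153],154)"
```

```text
shift [-0.0264  0.0461  0.0603] rot [-0.0004 -0.0003 -0.0733]
shift [-0.0265  0.0461  0.1073] rot [-0.0004 -0.0003 -0.0733]
```

Request:
{"fn": "play_rows", "kwargs": {"plan": [[-0.007, 0.012, 0.01, 0, 0, -0.02, 130], [-0.018, 0.03, 0.03, 0, 0, -0.05, 130], [-0.026, 0.044, 0.05, 0, 0, -0.073, 130], [-0.0264, 0.0461, 0.06, 0, 0, -0.073, 130], [-0.0264, 0.0461, 0.06, 0, 0, -0.073, 130], [-0.0264, 0.0461, 0.06, 0, 0, -0.073, 130]]}}

```text
clock: 2.07
tcp_pos: [0.5531, 0.19, 0.1998]
tcp_rot: [-179.9, -0.1, 154.2]
ft_force: [-0.1, 0.0, 1.0]
opening: 0.042
finger_force: 0.0
```

```bash
python3 -c "
from h import *
go([.5544,.1877,.153],154)
s=state();m=vision.camera_model('wrist');cv2.imwrite('pics/w2.png',cv2.resize(vision.camera('wrist')[130:330,150:400],None,fx=3,fy=3));print(s['tcp_pos'],s['opening'])"
```

```text
shift [-0.0023 -0.0015  0.0468] rot [-0.0013 -0.0018  0.0033]
[0.55310909 0.19004533 0.19983897] 0.041960446187624824
```

View pics/w2.png

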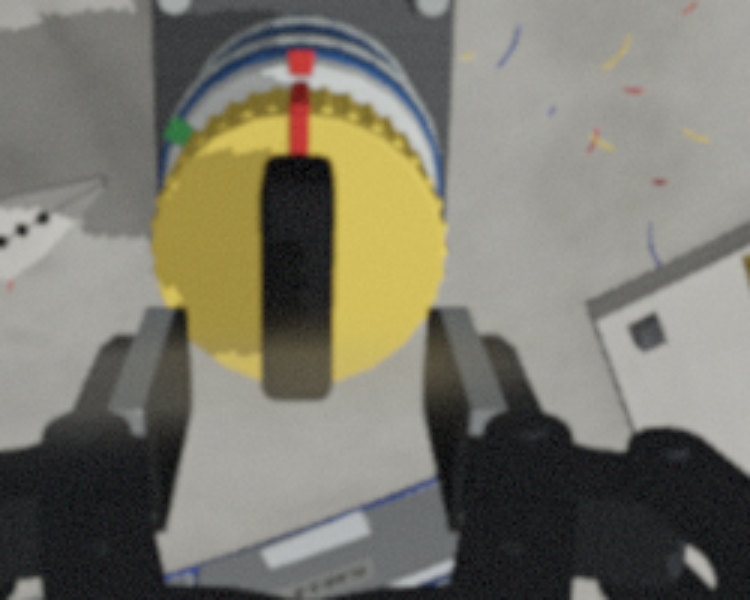

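The bar is aligned with the fingers, about 2 mm to the left of their centre line (crop x 297 against 306), which agrees with the fit. I descend and close.

Request:
{"fn": "play_rows", "kwargs": {"plan": [[-0.001, -0.001, 0.01, 0, 0, 0.003, 130], [-0.002, -0.0018, 0.025, 0, 0, 0.003, 130], [-0.0023, -0.0018, 0.038, 0, 0, 0.003, 130], [-0.0023, -0.0018, 0.045, 0, 0, 0.003, 130], [-0.0023, -0.0018, 0.046, 0, 0, 0.003, 130], [-0.0023, -0.0018, 0.046, 0, 0, 0.003, 130]]}}

```text
clock: 2.62
tcp_pos: [0.5551, 0.187, 0.1539]
tcp_rot: [-180.0, -0.0, 154.0]
ft_force: [0.1, 0.3, 0.6]
opening: 0.0419
finger_force: 0.0
```

Request:
{"fn": "play_rows", "kwargs": {"plan": [[0, 0, 0, 0, 0, 0, 170], [0, 0, 0, 0, 0, 0, 190], [0, 0, 0, 0, 0, 0, 230], [0, 0, 0, 0, 0, 0, 255], [0, 0, 0, 0, 0, 0, 255], [0, 0, 0, 0, 0, 0, 255], [0, 0, 0, 0, 0, 0, 255]]}}

```text
clock: 3.2
tcp_pos: [0.556, 0.1871, 0.1548]
tcp_rot: [180.0, 0.1, 154.0]
ft_force: [0.4, -0.7, 3.2]
opening: 0.0142
finger_force: 62.4
```

Request:
{"fn": "play_rows", "kwargs": {"plan": [[0, 0, 0.002, 0, 0, 0, 255], [0, 0, 0.004, 0, 0, 0, 255], [0, 0, 0.006, 0, 0, 0, 255], [0, 0, 0.006, 0, 0, 0, 255], [0, 0, 0.006, 0, 0, 0, 255]]}}

```text
clock: 3.62
tcp_pos: [0.556, 0.1871, 0.149]
tcp_rot: [180.0, 0.1, 154.0]
ft_force: [-2.0, -0.5, 8.1]
opening: 0.0148
finger_force: 63.1
```

Request:
{"fn": "play_rows", "kwargs": {"plan": [[0, 0, 0.001, 0, 0, 0, 255], [0, 0, 0.0012, 0, 0, 0, 255], [0, 0, 0.0012, 0, 0, 0, 255]]}}

```text
clock: 3.87
tcp_pos: [0.556, 0.1871, 0.1479]
tcp_rot: [180.0, 0.1, 154.0]
ft_force: [-2.0, -1.1, 8.3]
opening: 0.0145
finger_force: 63.1
```

Request:
{"fn": "play_rows", "kwargs": {"plan": [[0, 0, 0.0006, 0, 0, 0, 255], [0, 0, 0.0006, 0, 0, 0, 255], [0, 0, 0.0006, 0, 0, 0, 255]]}}

```text
clock: 4.12
tcp_pos: [0.556, 0.1871, 0.1476]
tcp_rot: [180.0, 0.1, 154.0]
ft_force: [-2.1, -1.5, 10.3]
opening: 0.0145
finger_force: 63.2
```

```bash
python3 -c "
from h import *
s=state();print(s['ft_force'],s['torque'],s['tcp_pos'])
cv2.imwrite('pics/w3.png',cv2.resize(vision.camera('wrist')[130:330,150:400],None,fx=3,fy=3))
s=state();print(s['ft_force'],s['torque'])"
```

```text
[-2.14382522 -1.49898929 10.28859784] [-0.16074054  0.39159882  0.02494547] [0.55603098 0.18711974 0.14758954]
[-2.89728306 -1.31507141 10.16778436] [-0.14622784  0.4461263   0.00270705]
```

View pics/w3.png

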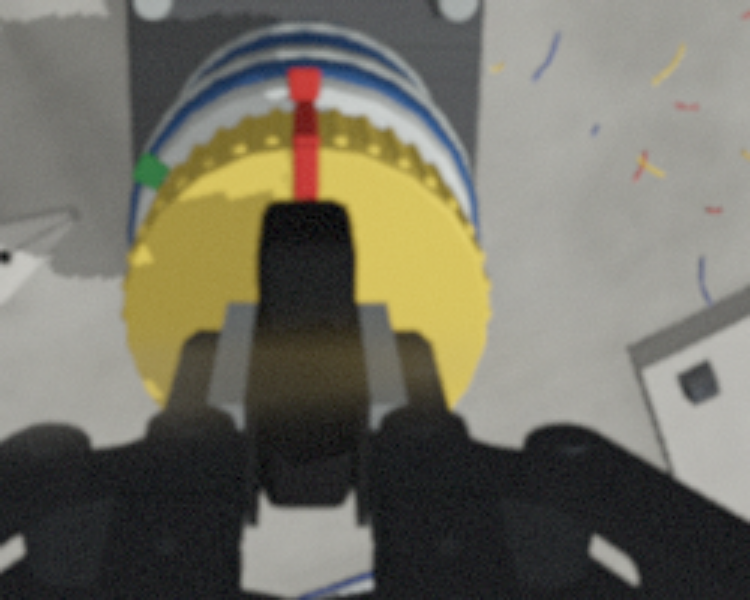

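The pointer now touches the red mark in the view (305,100), so the cap is down. The force is 10 N, which means about 6–7 mm of travel. I turn the first 30° counter-clockwise.

Request:
{"fn": "play_rows", "kwargs": {"plan": [[0, 0.0001, 0, 0, 0, -0.0436, 255], [0, 0.0002, 0, 0, 0, -0.122, 255], [0.0001, 0.0003, 0, 0, 0, -0.21, 255], [0.0001, 0.0005, 0, 0, 0, -0.297, 255], [0.0001, 0.0006, 0, 0, 0, -0.384, 255], [0.0002, 0.0008, 0, 0, 0, -0.471, 255], [0.0002, 0.0008, 0, 0, 0, -0.524, 255], [0.0002, 0.0008, 0, 0, 0, -0.524, 255]]}}

```text
clock: 4.83
tcp_pos: [0.5561, 0.1878, 0.1476]
tcp_rot: [-180.0, 0.1, -175.8]
ft_force: [-2.8, -1.7, 10.7]
opening: 0.0141
finger_force: 63.4
```

```bash
python3 -c "
from h import *
s=state();print(s['ft_force'],s['torque'],s['tcp_pos'],s['tcp_rot'])"
```

```text
[-2.76867506 -1.68353587 10.65972198] [-0.36075209  0.53459628  0.04391472] [0.55613429 0.18777181 0.14760566] [-1.79978932e+02  5.91993765e-02 -1.75809415e+02]
```

Request:
{"fn": "play_rows", "kwargs": {"plan": [[0, 0.0001, 0, 0, 0, -0.0436, 255], [0, 0.0002, 0, 0, 0, -0.122, 255], [0.0001, 0.0003, 0, 0, 0, -0.21, 255], [0.0001, 0.0005, 0, 0, 0, -0.297, 255], [0.0001, 0.0006, 0, 0, 0, -0.384, 255], [0.0002, 0.0008, 0, 0, 0, -0.471, 255], [0.0002, 0.0008, 0, 0, 0, -0.53, 255], [0.0002, 0.0008, 0, 0, 0, -0.53, 255], [0.0002, 0.0008, 0, 0, 0, -0.53, 255]]}}

```text
clock: 5.58
tcp_pos: [0.5556, 0.1884, 0.1476]
tcp_rot: [-180.0, -0.0, -145.6]
ft_force: [-4.8, -2.8, 10.9]
opening: 0.0144
finger_force: 63.5
```

```bash
python3 -c "
from h import *
s=state();print(s['ft_force'],s['torque'],s['tcp_pos'],s['tcp_rot'])
cv2.imwrite('pics/w4.png',cv2.resize(vision.camera('wrist')[130:330,150:400],None,fx=3,fy=3))"
```

```text
[-4.81844859 -2.75067772 10.94436699] [-0.45630122  0.74931809  0.09678033] [0.55559232 0.18835165 0.1476404 ] [-1.79951364e+02 -7.01314974e-03 -1.45579721e+02]
```

View pics/w4.png

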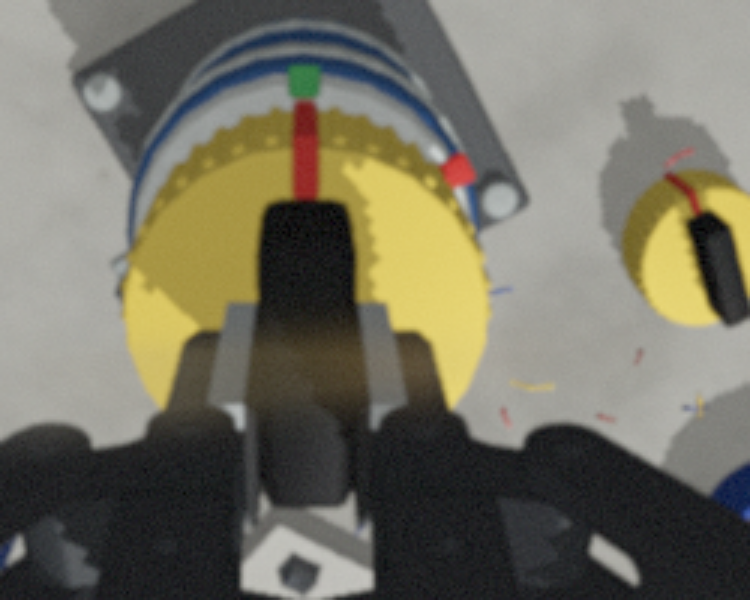

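The pointer at (305,120) is in line with the green mark at (304,82). Lifting straight up.

Request:
{"fn": "play_rows", "kwargs": {"plan": [[0, 0, -0.002, 0, 0, 0, 255], [0, 0, -0.006, 0, 0, 0, 255], [0, 0, -0.011, 0, 0, 0, 255], [0, 0, -0.017, 0, 0, 0, 255], [0, 0, -0.025, 0, 0, 0, 255], [0, 0, -0.035, 0, 0, 0, 255], [0, 0, -0.047, 0, 0, 0, 255], [0, 0, -0.06, 0, 0, 0, 255], [0, 0, -0.073, 0, 0, 0, 255], [0, 0, -0.085, 0, 0, 0, 255], [0, 0, -0.09, 0, 0, 0, 255], [0, 0, -0.09, 0, 0, 0, 255]]}}

```text
clock: 6.63
tcp_pos: [0.5565, 0.1889, 0.2388]
tcp_rot: [-179.9, 0.2, -145.6]
ft_force: [0.8, -0.1, -0.3]
opening: 0.0144
finger_force: 61.8
```

```bash
python3 -c "
from h import *
s=state();print(s['joint_pos']);go([.521,-.227,.238],160)
im=vision.camera('wrist');cv2.imwrite('pics/w5.png',im)"
```

```text
[ 7.18737073e+00  1.14493146e+01  8.99068778e+01  2.21820703e-03
  7.84337998e+01 -1.17208254e+02]
shift [ 0.2642 -0.3232  0.0005] rot [0.     0.0038 0.9494]
```

View pics/w5.png

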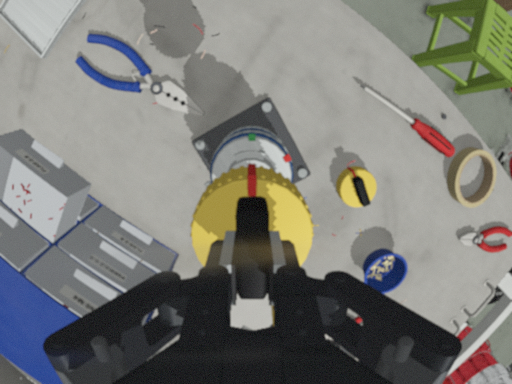

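The cap is off and held, with the can's shoulder visible beneath it at (252,150). Carrying it to the tray.

Request:
{"fn": "play_rows", "kwargs": {"plan": [[0.006, -0.007, 0, 0, 0, 0.02, 255], [0.018, -0.022, 0, 0, 0, 0.06, 255], [0.034, -0.042, 0, 0, 0, 0.12, 255], [0.053, -0.065, 0, 0, 0, 0.19, 255], [0.073, -0.089, 0, 0, 0, 0.26, 255], [0.093, -0.114, 0, 0, 0, 0.33, 255], [0.113, -0.138, 0, 0, 0, 0.41, 255], [0.133, -0.163, 0, 0, 0, 0.49, 255], [0.153, -0.187, 0, 0, 0, 0.57, 255], [0.173, -0.212, 0, 0, 0, 0.65, 255], [0.193, -0.236, 0, 0, 0, 0.73, 255], [0.21, -0.257, 0, 0, 0, 0.8, 255]]}}

```text
clock: 7.68
tcp_pos: [0.5259, -0.1443, 0.2354]
tcp_rot: [180.0, -0.1, 168.2]
ft_force: [0.7, -0.3, -1.1]
opening: 0.0146
finger_force: 61.8
```

```bash
python3 -c "
from h import *
go([.521,-.227,.13],160)"
```

```text
shift [-0.0123 -0.082   0.1053] rot [-1.000e-04 -2.000e-03  1.433e-01]
```

Request:
{"fn": "play_rows", "kwargs": {"plan": [[-0.003, -0.018, 0, 0, 0, 0.05, 255], [-0.006, -0.04, 0, 0, 0, 0.1, 255], [-0.009, -0.06, 0.01, 0, 0, 0.14, 255], [-0.011, -0.074, 0.03, 0, 0, 0.14, 255], [-0.0123, -0.081, 0.05, 0, 0, 0.14, 255], [-0.0123, -0.082, 0.07, 0, 0, 0.14, 255], [-0.0123, -0.082, 0.09, 0, 0, 0.14, 255], [-0.0123, -0.082, 0.102, 0, 0, 0.14, 255], [-0.0123, -0.082, 0.105, 0, 0, 0.14, 255], [-0.0123, -0.082, 0.105, 0, 0, 0.14, 255]]}}

```text
clock: 8.52
tcp_pos: [0.5221, -0.2244, 0.1302]
tcp_rot: [180.0, -0.2, 160.5]
ft_force: [0.4, -0.1, -0.3]
opening: 0.0146
finger_force: 61.8
```

```bash
python3 -c "
from h import *
go([.521,-.227,.048],160); print(state()['ft_force'])
cv2.imwrite('pics/w6.png',vision.camera('wrist'))"
```

```text
shift [-0.0001 -0.0029  0.0822] rot [ 0.0007 -0.0029  0.0088]
[ 0.43174886 -0.11623182 -0.29711123]
```

View pics/w6.png

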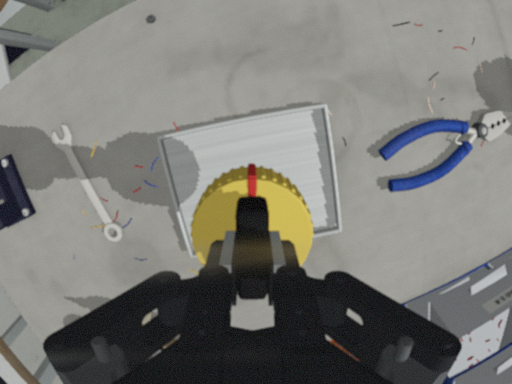

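The cap at (252,225) hangs over the tray, whose corners appear at (163,138), (327,106) and (340,230). I'll check the centre numerically.

```bash
python3 -c "
from h import *
m=vision.camera_model('wrist')
P=[onz(m,u,v,.014,True)[:2] for u,v in((163,138),(327,106),(340,230))]
print(P,(P[0]+P[2])/2, np.hypot(*(P[0]-P[1])),np.hypot(*(P[2]-P[1])))
c=(P[0]+P[2])/2; go([c[0],c[1],.048],160)"
```

```text
[array([ 0.45429741, -0.28505589]), array([ 0.47649196, -0.13775334]), array([ 0.5956226 , -0.15746521])] [ 0.52496    -0.22126055] 0.1489652196076211 0.12075043438756161
shift [-0.0007  0.004   0.0835] rot [ 0.0001 -0.0005  0.009 ]
```

Request:
{"fn": "play_rows", "kwargs": {"plan": [[0, 0, 0.008, 0, 0, 0, 255], [0, 0, 0.02, 0, 0, 0, 255], [0, 0, 0.035, 0, 0, 0, 255], [0, 0, 0.05, 0, 0, 0, 255], [0, 0, 0.064, 0, 0, 0, 255], [0, 0, 0.075, 0, 0, 0, 255], [0, 0, 0.082, 0, 0, 0, 255], [0, 0, 0.084, 0, 0, 0, 255], [0, 0, 0.084, 0, 0, 0, 255], [0, 0, 0.084, 0, 0, 0, 255]]}}

```text
clock: 9.4
tcp_pos: [0.5235, -0.2251, 0.048]
tcp_rot: [-180.0, 0.1, 160.5]
ft_force: [-0.7, 0.3, -1.5]
opening: 0.0144
finger_force: 61.8
```

Request:
{"fn": "play_rows", "kwargs": {"plan": [[0, 0, 0.001, 0, 0, 0, 255], [0, 0, 0.002, 0, 0, 0, 255], [0, 0, 0.003, 0, 0, 0, 255], [0, 0, 0.003, 0, 0, 0, 255], [0, 0, 0.003, 0, 0, 0, 255]]}}

```text
clock: 9.82
tcp_pos: [0.5231, -0.2248, 0.0446]
tcp_rot: [-180.0, 0.0, 160.5]
ft_force: [0.1, -0.1, -1.4]
opening: 0.0146
finger_force: 61.8
```

Request:
{"fn": "play_rows", "kwargs": {"plan": [[0, 0, 0.0006, 0, 0, 0, 255], [0, 0, 0.0012, 0, 0, 0, 255], [0, 0, 0.0018, 0, 0, 0, 255], [0, 0, 0.0018, 0, 0, 0, 255], [0, 0, 0.0018, 0, 0, 0, 255]]}}

```text
clock: 10.23
tcp_pos: [0.5231, -0.2248, 0.0427]
tcp_rot: [-180.0, 0.0, 160.5]
ft_force: [0.6, -1.2, -0.5]
opening: 0.0146
finger_force: 61.9
```

Request:
{"fn": "play_rows", "kwargs": {"plan": [[0, 0, 0.0004, 0, 0, 0, 255], [0, 0, 0.0008, 0, 0, 0, 255], [0, 0, 0.001, 0, 0, 0, 255], [0, 0, 0.001, 0, 0, 0, 255]]}}

```text
clock: 10.57
tcp_pos: [0.5231, -0.2251, 0.0426]
tcp_rot: [-180.0, 0.0, 160.5]
ft_force: [-3.5, 0.4, 8.2]
opening: 0.0142
finger_force: 63.0
```

Request:
{"fn": "play_rows", "kwargs": {"plan": [[0, 0, -0.0005, 0, 0, 0, 255], [0, 0, -0.0005, 0, 0, 0, 200], [0, 0, -0.0005, 0, 0, 0, 180], [0, 0, -0.0005, 0, 0, 0, 150], [0, 0, -0.0005, 0, 0, 0, 120], [0, 0, -0.0005, 0, 0, 0, 110], [0, 0, -0.0005, 0, 0, 0, 110]]}}

```text
clock: 11.15
tcp_pos: [0.5231, -0.2248, 0.0421]
tcp_rot: [180.0, -0.0, 160.5]
ft_force: [0.3, 0.0, 1.4]
opening: 0.0489
finger_force: 0.0
```

Request:
{"fn": "play_rows", "kwargs": {"plan": [[0, 0, -0.005, 0, 0, 0, 110], [0, 0, -0.015, 0, 0, 0, 110], [0, 0, -0.03, 0, 0, 0, 110], [0, 0, -0.05, 0, 0, 0, 110], [0, 0, -0.075, 0, 0, 0, 110], [0, 0, -0.1, 0, 0, 0, 110], [0, 0, -0.12, 0, 0, 0, 110], [0, 0, -0.13, 0, 0, 0, 110], [0, 0, -0.13, 0, 0, 0, 110], [0, 0, -0.13, 0, 0, 0, 110]]}}

```text
clock: 11.98
tcp_pos: [0.5232, -0.2248, 0.1725]
tcp_rot: [-180.0, 0.1, 160.5]
ft_force: [0.7, -1.0, -0.4]
opening: 0.0483
finger_force: 0.0
```

Run:
```python
from h import *
s=state(); m=vision.camera_model('wrist'); im=vision.camera('wrist'); cv2.imwrite('pics/w7.png',im)
print(s['clock'],s['tcp_pos'],s['ft_force'],s['opening'])
hsv=cv2.cvtColor(im,cv2.COLOR_BGR2HSV)
y=(hsv[...,0]>18)&(hsv[...,0]<34)&(hsv[...,1]>120)&(hsv[...,2]>80)
h=cv2.convexHull(np.vstack([np.argwhere(q[2])[:,::-1] for q in blobs(y,150)]).astype(np.int32))[:,0]
P=np.array([onz(m,u,v,.035,True)[:2] for u,v in h],np.float32)
print('cap',cv2.minEnclosingCircle(P))
rd=((hsv[...,0]<8)|(hsv[...,0]>172))&(hsv[...,1]>150)&(hsv[...,2]>70)
for st,c,_ in blobs(rd,20): print('red',st,c)
```

```text
11.9833 [ 0.52316973 -0.22483859  0.17250746] [ 0.67775205 -1.01642091 -0.37233704] 0.04831051022787065
cap ((0.5200785994529724, -0.22319874167442322), 0.03564872592687607)
red [250 139   4  15  50] [251.74 146.04]
```

The cap lies at (0.520, -0.223), and its top fits a 35.6 mm circle at the height expected on the tray floor, so it sits flat within the tray. The gripper is clear, so I hand in.

```bash
python3 -c "
from cell import r
print(r.sign_off())"
```

```text
the job is handed in; nothing more can be done
None
```

I pushed the cap down, turned it from the red mark to the green mark, lifted it off and set it upright and flat in the drip tray. I then let go and handed the job in after about 12 s, with no contact with the other items seen.

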